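# Open the cold kiln's lid to the rider and hold it for the stay

### The job

The kiln on the bench is cold and the thumb nut of its lid stay is loose, so the lid cannot stay up by itself. Draw back the sprung bolt on the front until the lid pops off its seat and let the bolt spring home again, then lift the lid by its wooden handle until the pointer on the lid stands opposite the rider on the slotted quadrant. Do not let the lid drop, leave the rider where it is set and do not disturb the things lying round the kiln; finish while still gripping the handle and holding the lid steady at that opening, so that I can tighten the nut.

Things in the scene. Friction and masses are not known exactly. Their poses are not given: they have to be found in the camera images.
- kiln: Small top-loading bench kiln, grey sheet-metal case 190 deep x 200 wide x 135 high with a 28 mm thick lid on top (lid top 166 above the board when shut). It is fixed to the board. Origin: centre of its underside, on the board; x points from its front to its back, y to its left as seen from the front, z up.
- hinge (a point): Middle of the lid's hinge pin, at the back of the kiln: kiln frame x = +105, y = 0, z = 138 mm. The pin runs along the kiln's y.
- lid (a joint): Angle of the lid in rad, 0 shut (limit 1.15). It grows as the front edge rises. While shut the bolt holds it down; when the bolt is drawn a sprung pin in the rim lifts it to about 0.1 and it rests there; above that it is pure gravity: it falls back if let go. Holding it takes about 3 to 6 N upward at the handle. The lid with its handle weighs about 0.8 kg.
- lid_handle: Round wooden grip of the lid, 16 mm diameter, 92 long between two straps, parallel to the hinge, its axis 40 mm above the lid's top. Origin: middle of the grip, 150 mm in front of the hinge axis and 68 above it when shut; it swings with the lid about the hinge. The grip is a sleeve that also turns freely on its own spindle; its y axis is the grip's length.
- bolt (a joint): Travel of the bolt in m: 0 home, 0.018 fully drawn. It is drawn towards the kiln's +y (left seen from the front); its tongue leaves the lid's keeper at about 0.012, and a dark groove near its tail then shows outside the barrel. Its spring pulls it home with 3.5 N at home and 8 N fully drawn, so it returns when let go.
- bolt_stud (a point): Middle of the knob on the bolt's cross stud: a steel knob of 16 mm diameter, 24 long, whose axis points straight out of the kiln's front (kiln -x). At home it lies at kiln frame x = -146, y = +12, z = +112 mm, 51 in front of the case; it moves with the bolt. The stud behind it is 8 mm thick; free air all round the knob.
- lid_index (a point): Tip of the pointed washer on the lid's clamp, at the quadrant on the right side of the kiln (kiln y = -117), 137 mm from the hinge axis. It moves with the lid.
- rider_tip (a point): The quadrant is a flat slotted steel sector standing upright along the kiln's right side (kiln y = -112 to -116, thumb nut out to -138), centred on the hinge, 143 mm in radius, its top 276 above the board: pass over it, not through it. This point is the tip of the small rider on its outer rim, 137 mm from the hinge axis too (kiln y = -117). The lid's pointer meets it when the lid's angle equals the rider's.
- rider (a joint): Place of the rider on the quadrant, as the lid angle in rad at which the lid's pointer stands opposite it. It is set differently every time (about 0.4 to 0.8), and sits stiffly.
- screwdriver: Small screwdriver, 140 long, lying on the board beside the kiln's right side: leave alone.
- steel_cup: Cut-down steel cup, 57 diameter, 54 high, beside the kiln's left side: leave alone.
- solder_spool: Spool of solder wire, 51 diameter, 24 high, to the right of the kiln: leave alone.
- loupe: Dark eye loupe, 34 diameter, 26 high, near the kiln's left front corner: leave alone.

How it is judged:
By the outcome, as a careful person would: the job done as asked, in the order asked, and still so for the second after the job is handed in, while the arm keeps its last pose, push and grip.
It also fails if it takes over 58 s, if anything falls off the work surface, if the arm or the gripper's body presses on something with over 40 N, if the wrist force passes 120 N, or if a joint passes its speed limit or range.

### The arm

A 6-joint arm with a two-finger parallel gripper is mounted at the origin on a cart in front of the work surface, level with it; the furniture and walls round the work are solid. World frame = base frame: x ahead of the robot, y to its left, z up, the work surface at z = 0. Lengths are in m, angles in rad, forces in N, time in s.
With the tool pointing down it reaches from about 0.3 to 0.875 m from the base axis. Payload 6.4 kg.
Tool frame: the origin (TCP) lies at the very end of the fingers, on their centre line; the grasp point (between the pads) lies 19 mm behind it; z points along the fingers, y is the direction in which the jaws open and shut (so a half turn about z gives the same grasp; the last joint's range is limited). The gripper opens to 85 mm and grips with 20 to 120 N. Pads are 22 mm wide; open, the fingers measure 114 mm over their backs; the gripper's body (76 mm by 85 mm) begins 54 mm behind the grasp point. The pads swing forward as they close: fully open they stand 13 mm farther back than shut.
Start: joints at [0.979, 0.181, 1.607, -0, 1.354, -0.206], TCP at [0.216, 0.533, 0.231] pointing down, gripper open.
Joint ranges: [-2.99, 2.99], [-0.89, 2.07], [0.3, 2.58], [-1.14, 4.28], [0, 2.63], [-3.12, 3.12]. Speed limits (rad/s): [2.57, 2.57, 3.01, 3.14, 3.14, 3.14].

### API

Orientations are given as a unit quaternion [w, x, y, z].
In Python, from bench import telemetry, imaging, ctrl gives the robot as it stands.
- The arm moves only by the shell command python3 -m pendant 'ROWS' [OPENING]. ROWS is JSON, a list that holds one entry, the list of rows, each a list of 6 numbers: the shift along the tool's x, y, z in units of 200 mm (1.0 is 200 mm), then the turn, a rotation vector about the tool's x, y, z in units of pi rad (1.0 is pi rad). In form: [[[tx, ty, tz, rx, ry, rz], ...]]. A call has 1 to 12 rows; each row shifts and turns the pose as measured when the row begins, along the tool's axes as they then stand; what a row does not reach is not made up. A row lasts 1/8 s, in which the tool goes at most 62.5 mm and 10.7 degrees, less where a joint would pass 70% of its speed; a pose out of reach is approached as far as the arm can. A call with a number of a shift or a turn outside -1 to 1 is refused whole. A call with a gripper value outside its range is refused whole. OPENING is the closure, from 0 (fully open) to 1 (shut), set as the call begins (- or left out, the last holds). The fingers move at their own pace and stop on an object; the grip force is fixed at half the most. Time passes only in rows, so rows that do not move let the fingers close. It gives the time, the measured TCP pose, the force and the opening at its end, in the units of the state.
- telemetry.get_obs(): the state, without advancing time (a new reading comes with each control period).
- imaging.camera(name): name is "side" or "top"; returns a dict with "pixels" (420x560x3 uint8, blue, green, red), "vfov" (degrees; the focal length in pixels is half the picture's height over the tangent of half this angle, whatever the lens; pixels are square), "cx", "cy" (the principal point, pixels), "R" (3x3) and "t" (3): a world point X has camera coordinates R X + t. Camera axes: x right, y down, z forward; pixel columns grow to the right and rows downward; lengths in m; the calibration is good to about 2 mm. A picture is of the moment at which its call begins. There is no depth.
- ctrl.hand_in(): hands the job in, once; it reports no verdict.
The state is a dict: "time_s": time; "q": joint angles; "dq": joint speeds; "joint_efforts": joint torques, N m; "eef_pos": TCP position; "eef_rot": TCP orientation; "wrist_force": force on the tool from outside, world axes, zero at the start; "torque": the same for the moment, N m; "opening": opening from 0.0 (shut) to 1.0 (fully open).
Only numpy, scipy, OpenCV 4.12 (cv2) and the standard library are available. Lean on these libraries where they do the work, as an engineer would, in place of code of your own. Each camera call takes 0.05 s, during which the arm holds its last target.

## Working session

There is one attempt and no reset: what is moved stays moved. The work goes in short steps, Python scripts to look and compute and a shell command to move; the robot and the scene stay as the last step left them, time stands still between calls to the robot, and variables do not carry over. Pictures are saved under pics/ and viewed, and the job is handed in when it is done.

```bash
ls; mkdir -p pics; python3 - <<'E'
from bench import telemetry, imaging
import cv2
print(telemetry.get_obs())
for n in("side","top"):
    c=imaging.camera(n); cv2.imwrite(f"pics/{n}0.png",c["pixels"]); print(n,c["vfov"],c["cx"],c["cy"],c["R"],c["t"])
E
```

```text
pics
{'time_s': 0.0, 'q': array([ 9.78710686e-01,  1.81553349e-01,  1.60797344e+00,  3.74994378e-06,
        1.35378854e+00, -2.06292221e-01]), 'dq': array([ 0.00229841, -0.00094655,  0.00169658, -0.00011727, -0.0001319 ,
       -0.00179643]), 'joint_efforts': array([ 9.08411894e-04, -4.44855416e+01, -3.51349354e+01,  4.66305863e-06,
        8.79600935e-03,  3.82620948e-07]), 'eef_pos': array([0.21604423, 0.53229498, 0.23039393]), 'eef_rot': array([-3.36464159e-04,  1.91703006e-01,  9.81452605e-01, -7.92905564e-04]), 'wrist_force': array([0.58424007, 0.95087126, 0.39908125]), 'torque': array([-0.09124458, -0.00210774,  0.01086721]), 'opening': 1.0030443229238812}
side 48.35153999932962 274.40001239633017 208.9408692292426 [[ 0.92189274 -0.38718563  0.01417995]
 [-0.22744546 -0.57045316 -0.78920957]
 [ 0.31365961  0.72434141 -0.61396024]] [-0.53856705  0.25862102  0.98024796]
top 57.9108337717901 274.5068652720469 209.4919717081864 [[ 0.01987892 -0.99979159 -0.00464914]
 [-0.98519732 -0.0187964  -0.17039055]
 [ 0.17026765  0.0079675  -0.98536564]] [-0.01070698  0.58471509  1.02132578]
```

View pics/side0.png

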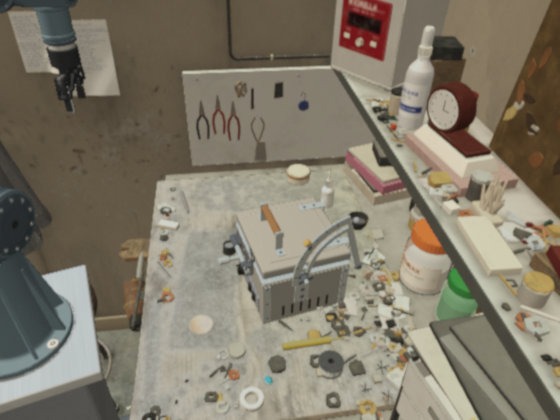

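View pics/top0.png

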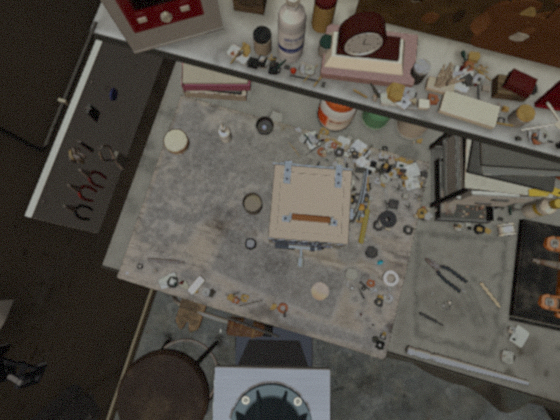

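```bash
python3 - <<'E'
import cv2
a=cv2.imread("pics/side0.png");cv2.imwrite("pics/side0z.png",cv2.resize(a[190:330,215:375],None,fx=5,fy=5,interpolation=cv2.INTER_CUBIC)[:600,:800] if 0 else cv2.resize(a[195:325,215:375],(738,600),interpolation=cv2.INTER_CUBIC))
a=cv2.imread("pics/top0.png");cv2.imwrite("pics/top0z.png",cv2.resize(a[150:280,230:400],(785,600),interpolation=cv2.INTER_CUBIC))
E
```

```text
(no output)
```

View pics/side0z.png

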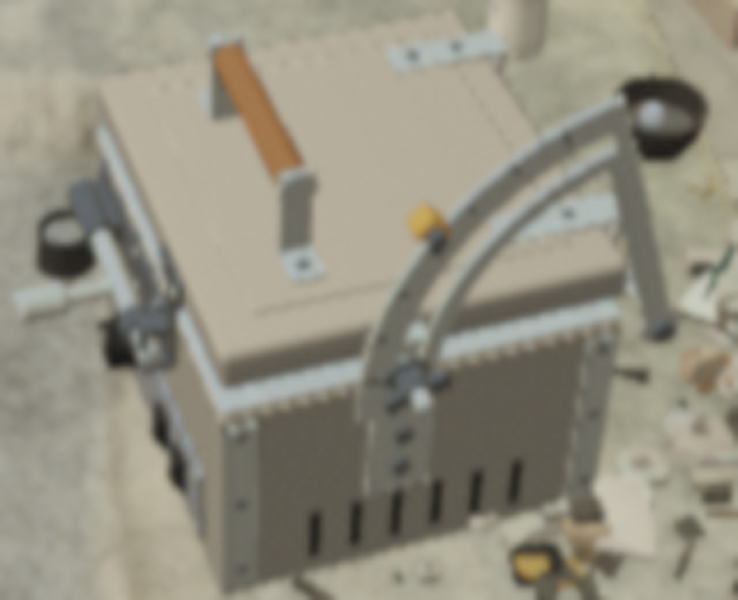

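View pics/top0z.png

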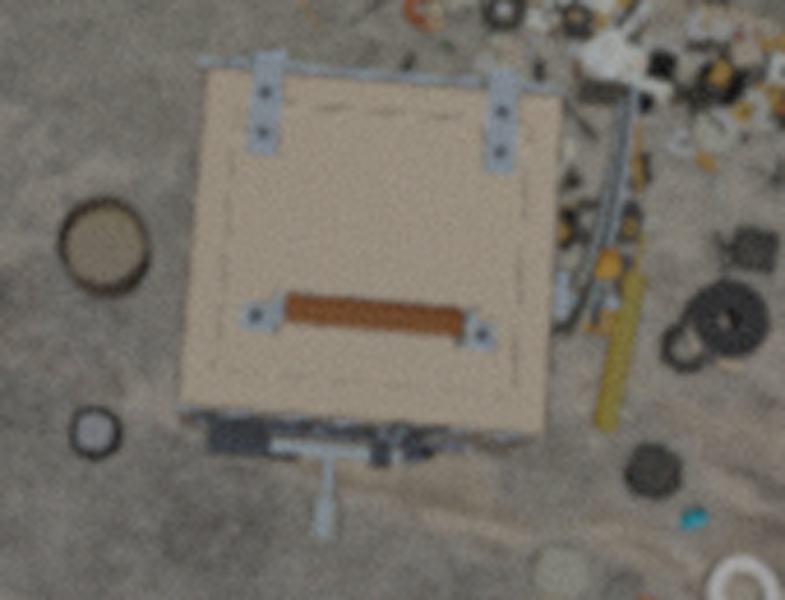

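```bash
cat > h.py <<'E'
import numpy as np, cv2
from bench import imaging, telemetry
def cam(n):
    c=imaging.camera(n); c["R"]=np.array(c["R"]);c["t"]=np.array(c["t"]);c["f"]=c["pixels"].shape[0]/2/np.tan(np.radians(c["vfov"])/2);return c
def ray(c,p):
    d=np.array([(p[0]-c["cx"])/c["f"],(p[1]-c["cy"])/c["f"],1.]);d=c["R"].T@d
    return -c["R"].T@c["t"],d/np.linalg.norm(d)
def plane(c,p,z):
    o,d=ray(c,p);return o+d*(z-o[2])/d[2]
def tri(c1,p1,c2,p2):
    A=0;b=0;rs=[ray(c1,p1),ray(c2,p2)]
    for o,d in rs:
        P=np.eye(3)-np.outer(d,d);A=A+P;b=b+P@o
    X=np.linalg.solve(A,b);return X,[np.linalg.norm((np.eye(3)-np.outer(d,d))@(X-o)) for o,d in rs]
def proj(c,X):
    y=c["R"]@np.array(X)+c["t"];return np.array([c["cx"]+c["f"]*y[0]/y[2],c["cy"]+c["f"]*y[1]/y[2]])
def hsv(im,lo,hi,roi):
    h=cv2.cvtColor(im,cv2.COLOR_BGR2HSV);m=cv2.inRange(h,np.array(lo),np.array(hi));k=np.zeros_like(m);x0,y0,x1,y1=roi;k[y0:y1,x0:x1]=m[y0:y1,x0:x1];return k
E
python3 - <<'E'
from h import *
s=cam("side");t=cam("top")
S=lambda u,v:(215+u/4.6125-.4,195+v/4.615-.4)
T=lambda u,v:(230+u/4.618-.4,150+v/4.615-.4)
for n,a,b in [("hL",S(228,50),T(287,308)),("hR",S(292,165),T(463,320)),("rider",S(427,222),T(608,263)),("stud",S(25,302),T(322,530)),("cornerFR",S(228,368),T(545,432))]:
    X,e=tri(s,a,t,b);print(n,X.round(4),np.round(e,4))
C={}
for n,p in dict(FL=T(180,403),FR=T(545,432),BR=T(562,95),BL=T(206,70)).items():
    C[n]=plane(t,p,.166)[:2];print(n,C[n].round(4))
print(np.linalg.norm(C["FL"]-C["FR"]),np.linalg.norm(C["FL"]-C["BL"]))
for n,r,im in(("s",(250,195,290,240),s),("t",(285,205,340,235),t)):
    m=hsv(im["pixels"],(5,120,60),(20,255,255),r);ys,xs=np.nonzero(m);print(n,len(xs),xs.mean(),ys.mean(),cv2.minAreaRect(np.c_[xs,ys].astype(np.float32)))
E
```

```text
hL [ 0.5404 -0.0418  0.2118] [0.0008 0.0008]
hR [ 0.5346 -0.1318  0.2159] [0.0014 0.0014]
rider [ 0.5627 -0.2027  0.2332] [0.0013 0.0013]
stud [ 0.4298 -0.0667  0.1143] [0.001 0.001]
cornerFR [ 0.4836 -0.1834  0.1616] [0.0005 0.0005]
FL [0.4954 0.0131]
FR [ 0.4836 -0.1827]
BR [ 0.6705 -0.1945]
BL [0.6812 0.0028]
0.1961530491883089 0.1860693643240239
s 165 269.92121212121214 218.23636363636365 ((269.8537902832031, 218.1367950439453), (27.875904083251953, 6.021972179412842), 60.945396423339844)
t 180 310.9555555555556 217.8111111111111 ((310.6065673828125, 217.82785034179688), (37.2101936340332, 4.798395156860352), 5.19442892074585)
```

```bash
cat >> h.py <<'E'
yaw=np.radians(-3.45); O=np.array([.5835,-.0895,0]);kx=np.array([np.cos(yaw),np.sin(yaw),0]);ky=np.array([-np.sin(yaw),np.cos(yaw),0])
def K(x,y,z): return O+(x*kx+y*ky)/1000+np.array([0,0,z/1000])
def toK(X): d=np.array(X)-O;return np.array([d@kx,d@ky,d[2]])*1000
def polar(c,p,y=-117):
    o,d=ray(c,p);s=(y/1000-(o-O)@ky)/(d@ky);k=toK(o+s*d);return np.hypot(105-k[0],k[2]-138),np.arctan2(k[2]-138,105-k[0]),k
def goto(pos,R=None):
    from scipy.spatial.transform import Rotation as Ro
    s=telemetry.get_obs();q=s["eef_rot"];A=Ro.from_quat([q[1],q[2],q[3],q[0]])
    d=np.array(pos)-s["eef_pos"];print("pos",s["eef_pos"].round(4),"tool shift units",(A.inv().apply(d)/.2).round(3), "mm",(A.inv().apply(d)*1000).round(1))
    if R is not None: print("turn units",((A.inv()*Ro.from_matrix(R)).as_rotvec()/np.pi).round(4))
# tool down with y along kx
RD=np.c_[np.cross(kx,[0,0,-1]),kx,[0,0,-1]]
E
python3 - <<'E'
from h import *
s=cam("side");t=cam("top")
for n,X in dict(stud_end=K(-158,12,112),stud0=K(-134,12,112),hL=K(-45,46,206),hR=K(-45,-46,206),hinge=K(105,-117,138),lidFR=K(-95,-100,166)).items(): print(n,proj(s,X).round(1),proj(t,X).round(1))
for u,v in[(427,222),(437,240),(412,380),(418,330),(425,400),(625,100),(370,390)]:
    p=(215+u/4.6125-.4,195+v/4.615-.4);r=polar(s,p);print((u,v),r[0].round(1),r[1].round(3),r[2].round(1))
a=s["pixels"];b=cv2.resize(a[235:290,285:360],(800,587),interpolation=cv2.INTER_CUBIC);cv2.imwrite("pics/q0.png",b)
a=s["pixels"];b=cv2.resize(a[225:290,255:330],(692,600),interpolation=cv2.INTER_CUBIC);
goto(K(-150,-25,260),RD)
E
```

```text
stud_end [219.2 261.6] [299.7 266.1]
stud0 [230.2 259.1] [300.3 256.8]
hL [264.6 207.2] [291.2 216.6]
hR [279.3 234.1] [329.5 219.6]
hinge [359.5 265.8] [356.  169.3]
lidFR [263.9 272.9] [348.  243.6]
(427, 222) 156.1 0.678 [ -16.6 -117.   235.9]
(437, 240) 145.2 0.639 [ -11.5 -117.   224.7]
(412, 380) 123.2 0.066 [ -17.9 -117.   146.1]
(418, 330) 127.6 0.299 [ -16.9 -117.   175.6]
(425, 400) 116.3 -0.055 [ -11.1 -117.   131.6]
(625, 100) 144.8 1.299 [  66.1 -117.   277.5]
(370, 390) 142.4 0.059 [ -37.1 -117.   146.5]
pos [0.2162 0.5326 0.231 ] tool shift units [-2.201 -2.549 -0.144] mm [-440.2 -509.9  -28.8]
turn units [-2.000e-04  1.000e-04  3.964e-01]
```

View pics/q0.png

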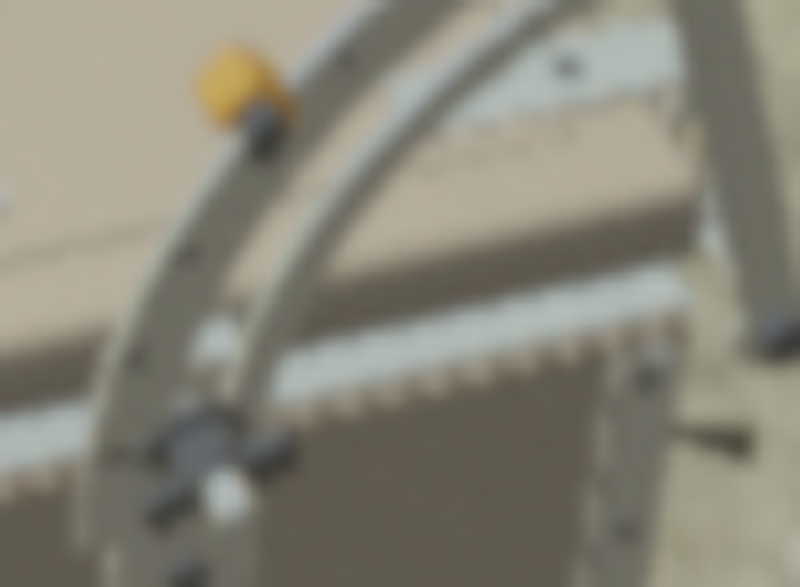

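```bash
python3 - <<'E'
from h import *
s=cam("side")
for u,v in[(235,85),(262,130),(255,150),(345,55),(190,255),(135,355),(120,455),(150,452),(200,440),(270,450),(215,345),(225,495)]:
    p=(285+u/10.67-.45,235+v/10.67-.45);r=polar(s,p);print((u,v),np.round(p,1),r[0].round(1),r[1].round(3),r[2].round(1))
E
```

```text
(235, 85) [306.6 242.5] 157.6 0.677 [ -17.8 -117.   236.7]
(262, 130) [309.1 246.7] 145.5 0.637 [ -12.  -117.   224.5]
(255, 150) [308.4 248.6] 143.8 0.607 [ -13.1 -117.   220.1]
(345, 55) [316.9 239.7] 142.9 0.773 [   2.7 -117.   237.8]
(190, 255) [302.4 258.4] 142.4 0.436 [ -24.1 -117.   198.1]
(135, 355) [297.2 267.8] 143.7 0.269 [ -33.5 -117.   176.2]
(120, 455) [295.8 277.2] 140.9 0.094 [ -35.3 -117.   151.2]
(150, 452) [298.6 276.9] 134.9 0.089 [ -29.3 -117.   150. ]
(200, 440) [303.3 275.8] 125.1 0.095 [ -19.5 -117.   149.9]
(270, 450) [309.9 276.7] 110.2 0.041 [  -5.1 -117.   142.5]
(215, 345) [304.7 266.9] 128.0 0.283 [ -17.9 -117.   173.8]
(225, 495) [305.6 280.9] 118.6 -0.039 [ -13.6 -117.   133.4]
```

```bash
python3 -m pendant '[[[0,0,-0.1,0,0,0.05],[-0.1,-0.12,0,0,0,0.05],[-0.2,-0.22,0,0,0,0.05],[-0.2,-0.22,0,0,0,0.05]]]' 1
```

```text
time_s: 0.85
eef_pos: [0.2154, 0.3823, 0.2513]
eef_rot: [0.0, 0.493, 0.87, 0.0]
wrist_force: [0.8, -1.5, 0.9]
opening: 0.145
```

```bash
python3 - <<'E'
from h import *
goto(K(-150,-25,250),RD)
E
```

```text
pos [0.2154 0.3823 0.2513] tool shift units [-2.649 -0.325  0.008] mm [-529.8  -65.     1.6]
turn units [2.000e-04 1.000e-04 1.913e-01]
```

```bash
python3 -m pendant '[[[-0.3,-0.03,0,0,0,0.05],[-0.3,0.02,0,0,0,0.05],[-0.3,0.06,0,0,0,0.05],[-0.3,0.1,0,0,0,0.04]]]'; python3 - <<'E'
from h import *
goto(K(-150,-25,250),RD)
E
```

```text
time_s: 1.35
eef_pos: [0.3143, 0.155, 0.2523]
eef_rot: [0.002, 0.732, 0.682, 0.003]
wrist_force: [1.1, 0.1, -0.3]
opening: 0.0
pos [0.3143 0.155  0.2523] tool shift units [-1.257  0.68   0.014] mm [-251.5  135.9    2.7]
turn units [ 0.0019 -0.0005 -0.0032]
```

```bash
python3 -m pendant '[[[-0.24,0.13,0,0,0,0],[-0.24,0.13,0,0,0,0],[-0.24,0.13,0,0,0,0],[-0.24,0.13,0,0,0,0],[-0.2,0.1,0,0,0,0],[-0.1,0.06,0,0,0,0],[0,0,0,0,0,0]]]'; python3 - <<'E'
from h import *
goto(K(-150,-25,250),RD)
E
```

```text
time_s: 2.22
eef_pos: [0.4349, -0.1202, 0.2552]
eef_rot: [0.005, 0.735, 0.678, 0.005]
wrist_force: [1.0, 0.4, -0.2]
opening: 0.0
pos [ 0.4349 -0.1202  0.2552] tool shift units [ 0.073 -0.02   0.026] mm [14.5 -3.9  5.2]
turn units [ 0.0043 -0.0003 -0.0065]
```

```bash
python3 -m pendant '[[[0.07,-0.02,0.1,0.004,0,-0.006],[0,0,0.2,0,0,0],[0,0,0.2,0,0,0],[0,0,0.15,0,0,0],[0,0,0.06,0,0,0],[0,0,0,0,0,0]]]'; python3 - <<'E'
from h import *
goto(K(-150,-7,100),RD); print(telemetry.get_obs()["wrist_force"])
s=cam("side");cv2.imwrite("pics/s1.png",cv2.resize(s["pixels"][140:330,200:400],(630,600),interpolation=cv2.INTER_CUBIC))
s=cam("top");cv2.imwrite("pics/t1.png",cv2.resize(s["pixels"][150:290,220:400],(770,600),interpolation=cv2.INTER_CUBIC))
E
```

```text
time_s: 2.98
eef_pos: [0.4274, -0.0942, 0.105]
eef_rot: [-0.003, 0.725, 0.689, -0.0]
wrist_force: [-0.3, 0.7, 0.1]
opening: -0.002
pos [ 0.4274 -0.0942  0.105 ] tool shift units [0.035 0.028 0.025] mm [7.  5.6 5. ]
turn units [-0.0015 -0.0014  0.0033]
[-0.34017972  0.68551395  0.07728084]
```

View pics/s1.png

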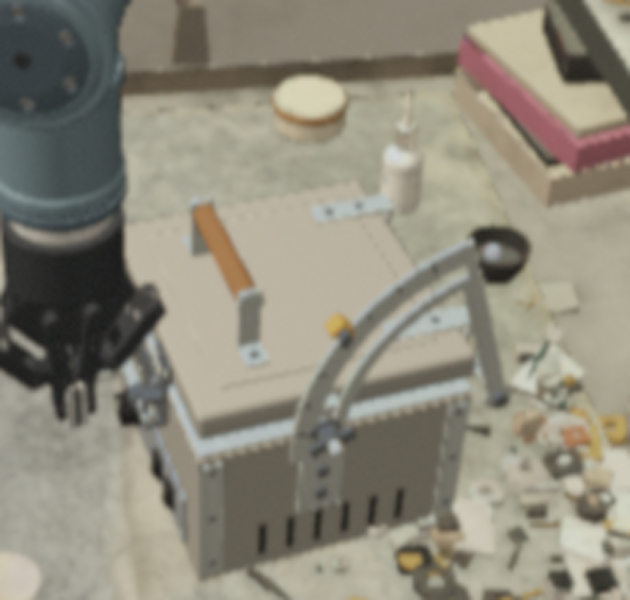

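View pics/t1.png

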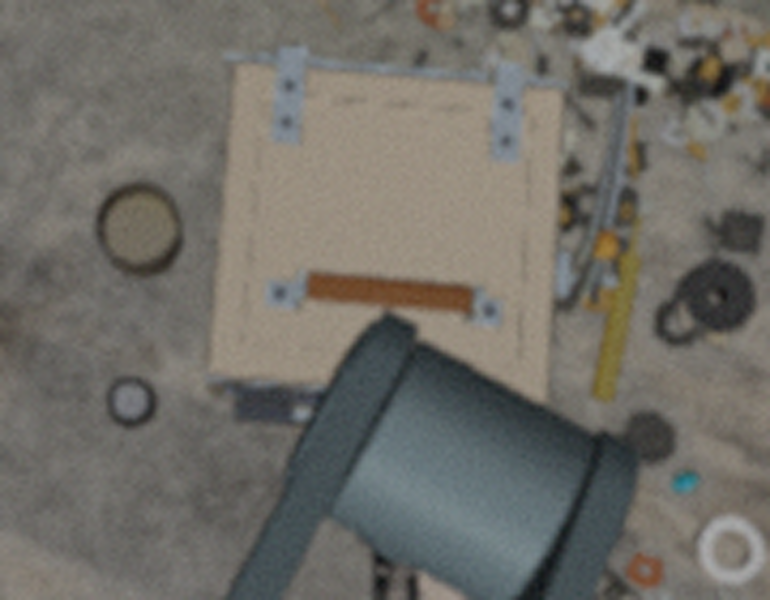

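```bash
python3 -m pendant '[[[0.015,0,0.025,0,0,0],[0.015,0,0,0,0,0],[0.015,0,0,0,0,0],[0,0,0,0,0,0]]]'; python3 - <<'E'
from h import *
print(toK(telemetry.get_obs()["eef_pos"]))
E
python3 -m pendant '[[[0.015,0,0,0,0,0],[0.015,0,0,0,0,0],[0,0,0,0,0,0]]]';python3 - <<'E'
from h import *
print(toK(telemetry.get_obs()["eef_pos"]))
E
```

```text
time_s: 3.58
eef_pos: [0.4312, -0.0866, 0.1039]
eef_rot: [0.001, 0.725, 0.689, 0.001]
wrist_force: [0.3, -0.1, -0.5]
opening: 0.002
[-152.23666037   -6.24547044  103.88556887]
time_s: 3.95
eef_pos: [0.4315, -0.0829, 0.1041]
eef_rot: [0.003, 0.725, 0.689, -0.0]
wrist_force: [-1.0, -2.3, -2.1]
opening: -0.003
[-152.10262198   -2.54471876  104.12841428]
```

```bash
python3 -m pendant '[[[0.015,-0.005,0,0,0,0],[0.015,-0.005,0,0,0,0],[0.015,0,0,0,0,0],[0.01,0,0,0,0,0],[0,0,0,0,0,0]]]'; python3 - <<'E'
from h import *
print(toK(telemetry.get_obs()["eef_pos"]))
s=cam("side");cv2.imwrite("pics/s2.png",cv2.resize(s["pixels"][180:330,200:400],(800,600),interpolation=cv2.INTER_CUBIC))
E
```

```text
time_s: 4.58
eef_pos: [0.4317, -0.0767, 0.1045]
eef_rot: [0.008, 0.725, 0.689, -0.002]
wrist_force: [-0.3, -3.8, -2.0]
opening: 0.0
[-152.27389405    3.6460635   104.47826726]
```

View pics/s2.png

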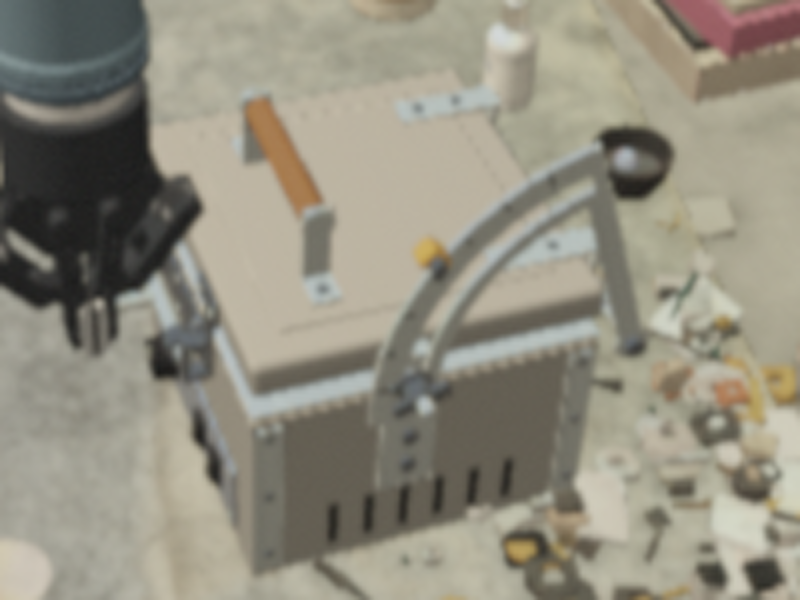

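```bash
python3 -m pendant '[[[0.02,0,0,0,0,0],[0.02,0,0,0,0,0],[0.02,0,0,0,0,0]]]'; python3 - <<'E'
from h import *
print(toK(telemetry.get_obs()["eef_pos"])); goto(K(-152,8,104),RD)
s=cam("side");cv2.imwrite("pics/s3.png",cv2.resize(s["pixels"][180:330,200:400],(800,600),interpolation=cv2.INTER_CUBIC))
E
```

```text
time_s: 5.0
eef_pos: [0.4324, -0.0676, 0.1046]
eef_rot: [0.01, 0.725, 0.689, -0.005]
wrist_force: [-1.2, -12.9, -2.7]
opening: -0.002
[-152.15124936   12.74057901  104.55762239]
pos [ 0.4324 -0.0676  0.1046] tool shift units [-0.024  0.001  0.003] mm [-4.7  0.1  0.7]
turn units [0.0026 0.0064 0.0029]
```

View pics/s3.png

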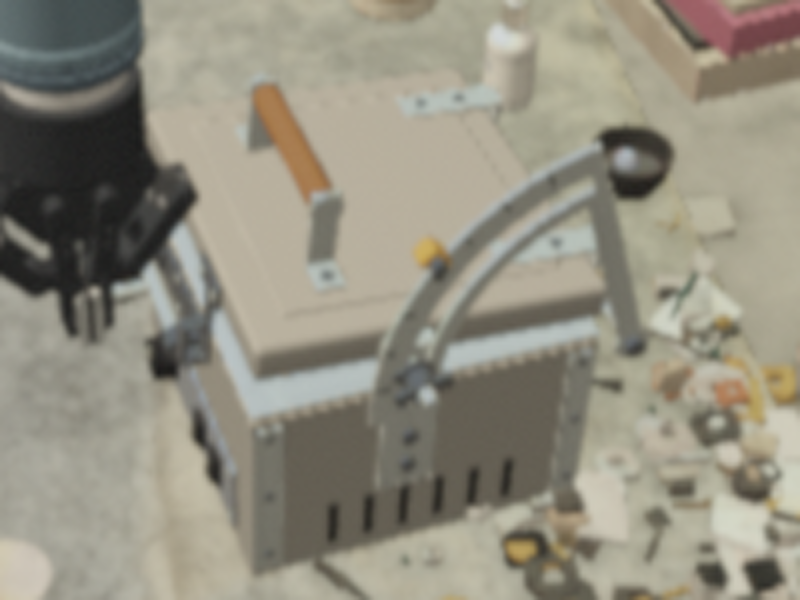

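The lid has popped: the handle end moved from (258,100) to (266,88) in the crop, and the rim gap is wider. Now I'll let the bolt spring home.

```bash
python3 -m pendant '[[[-0.03,0,0,0,0,0],[-0.04,-0.01,0,0,0,0],[-0.05,-0.02,0,0,0,0],[-0.06,-0.02,0,0,0,0],[-0.06,0,0,0,0,0],[-0.03,0,-0.05,0,0.006,0],[0,0,-0.2,0,0,0],[0,0,-0.25,0,0,0],[0,0,-0.25,0,0,0],[0,0,-0.2,0,0,0],[0,0,0,0,0,0]]]' 0; python3 - <<'E'
from h import *
th=.1;r=np.hypot(150,68);a=np.arctan2(68,150)+th
goto(K(105-r*np.cos(a),0,138+r*np.sin(a)+70),RD)
s=cam("side");cv2.imwrite("pics/s4.png",cv2.resize(s["pixels"][180:330,200:400],(800,600),interpolation=cv2.INTER_CUBIC))
t=cam("top");cv2.imwrite("pics/t4.png",cv2.resize(t["pixels"][150:290,220:400],(770,600),interpolation=cv2.INTER_CUBIC))
print(proj(t,K(-45,0,206)))
E
```

```text
time_s: 6.42
eef_pos: [0.4102, -0.1201, 0.2965]
eef_rot: [-0.01, 0.724, 0.689, 0.0]
wrist_force: [-0.6, 0.2, -0.6]
opening: 0.998
pos [ 0.4102 -0.1201  0.2965] tool shift units [0.198 0.671 0.022] mm [ 39.5 134.2   4.4]
turn units [-0.0048 -0.0046  0.0033]
[310.32468215 218.10542511]
```

View pics/s4.png

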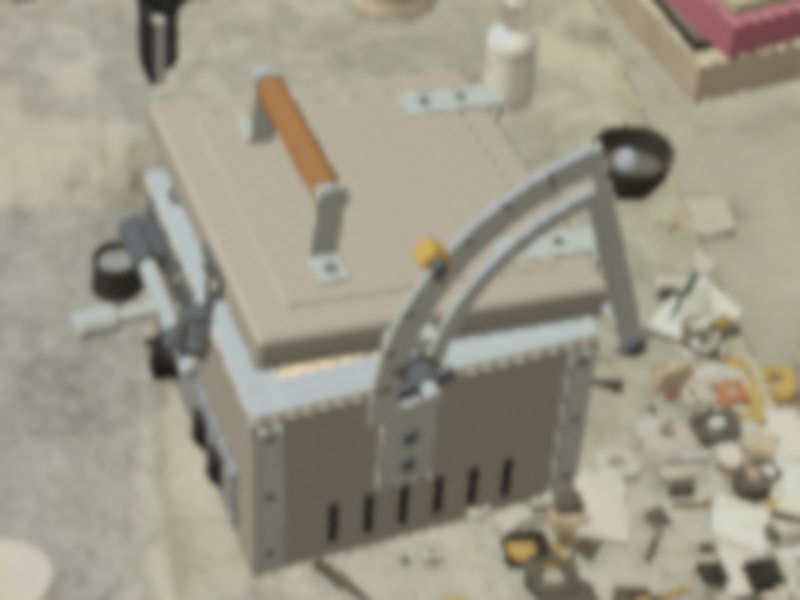

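View pics/t4.png

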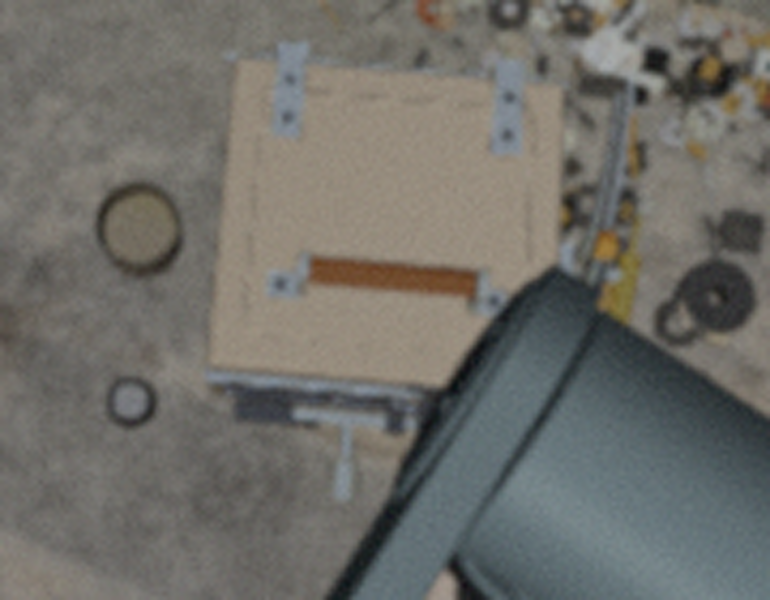

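```bash
python3 - <<'E'
from h import *
s=cam("side");t=cam("top")
cs=[]
for im,r in((s,(255,190,300,240)),(t,(285,200,340,230))):
    m=hsv(im["pixels"],(5,120,60),(20,255,255),r);ys,xs=np.nonzero(m);cs.append(cv2.minAreaRect(np.c_[xs,ys].astype(np.float32)));print(cs[-1])
X,e=tri(s,cs[0][0],t,cs[1][0]);print(X,e,toK(X))
th=.1;r=np.hypot(150,68);a=np.arctan2(68,150)+th;print(105-r*np.cos(a),138+r*np.sin(a))
E
```

```text
((273.0307922363281, 212.55384826660156), (28.77605438232422, 6.2017364501953125), 60.2551155090332)
((311.5310363769531, 214.12757873535156), (37.45351028442383, 4.816637992858887), 4.763641834259033)
[ 0.54316133 -0.08733039  0.22553269] [np.float64(0.002002795503846651), np.float64(0.0020027955038467893)] [-40.396125    -0.26179763 225.53268725]
-37.461952459719555 220.63529573592996
```

```bash
python3 -m pendant '[[[0.05,0.15,0,-0.005,-0.005,0.003],[0.06,0.2,0,0,0,0],[0.06,0.2,0,0,0,0],[0.03,0.1,0,0,0,0],[0,0,0,0,0,0]]]'; python3 - <<'E'
from h import *
goto(K(-38,0,200),RD)
E
```

```text
time_s: 7.25
eef_pos: [0.5398, -0.0838, 0.2802]
eef_rot: [-0.011, 0.728, 0.685, -0.005]
wrist_force: [-0.9, -0.8, -0.3]
opening: 1.0
pos [ 0.5398 -0.0838  0.2802] tool shift units [-0.018  0.039  0.4  ] mm [-3.7  7.7 80. ]
turn units [-0.007  -0.0025 -0.0001]
```

```bash
python3 -m pendant '[[[-0.02,0.04,0.08,-0.007,-0.002,0],[0,0,0.12,0,0,0],[0,0,0.1,0,0,0],[0,0,0.06,0,0,0],[0,0,0,0,0,0]]]'; python3 - <<'E'
from h import *
goto(K(-38,0,200),RD)
s=cam("side");cv2.imwrite("pics/s5.png",cv2.resize(s["pixels"][140:290,200:400],(800,600),interpolation=cv2.INTER_CUBIC))
E
```

```text
time_s: 7.88
eef_pos: [0.5413, -0.0881, 0.2012]
eef_rot: [-0.005, 0.728, 0.685, -0.002]
wrist_force: [-0.4, 0.0, 0.5]
opening: 1.003
pos [ 0.5413 -0.0881  0.2012] tool shift units [0.006 0.021 0.006] mm [1.1 4.2 1.2]
turn units [-0.0029 -0.0013 -0.0003]
```

View pics/s5.png

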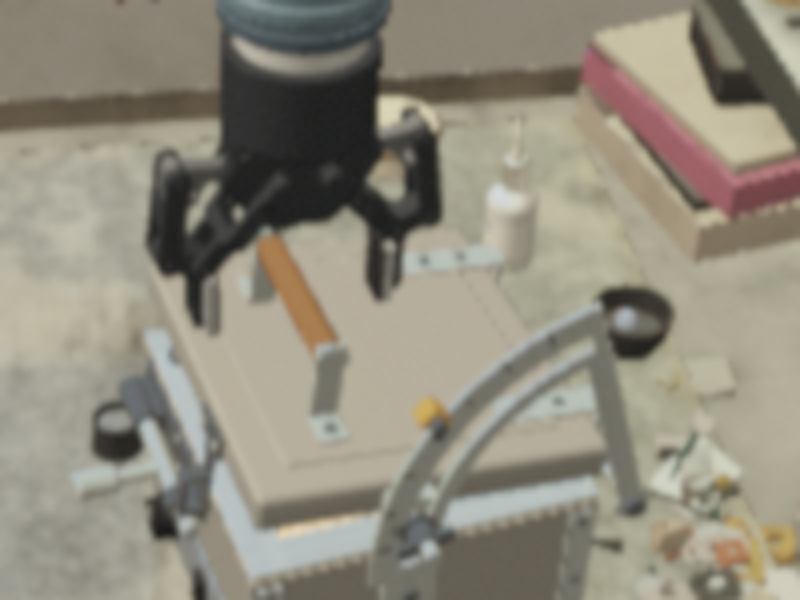

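```bash
python3 -m pendant '[[[0,0.015,0.005,-0.003,0,0],[0,0,0,0,0,0],[0,0,0,0,0,0],[0,0,0,0,0,0],[0,0,0,0,0,0],[0,0,0,0,0,0],[0,0,0,0,0,0]]]' 1; python3 - <<'E'
from h import *
print(toK(telemetry.get_obs()["eef_pos"]))
s=cam("side");cv2.imwrite("pics/s6.png",cv2.resize(s["pixels"][140:290,200:400],(800,600),interpolation=cv2.INTER_CUBIC))
E
```

```text
time_s: 8.8
eef_pos: [0.5444, -0.0889, 0.2026]
eef_rot: [-0.0, 0.728, 0.685, 0.001]
wrist_force: [-1.5, -0.8, -0.8]
opening: 0.165
[-39.06519756  -1.74505225 202.62983464]
```

View pics/s6.png

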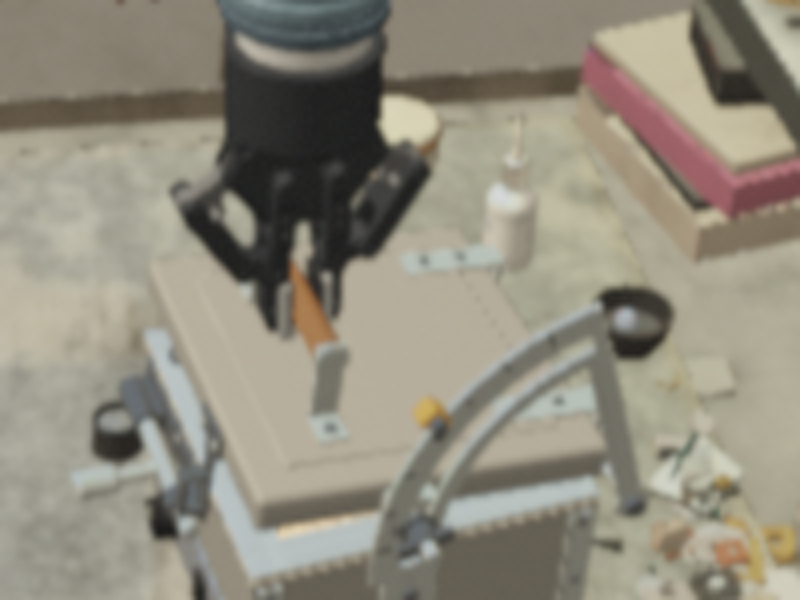

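```bash
python3 -m pendant '[[[0,0.01,-0.015,0,0,0],[0,0.0175,-0.0255,0,0,0],[0,0.0175,-0.0255,0,0,0],[0,0.0175,-0.0255,0,0,0],[0,0.0175,-0.0255,0,0,0],[0,0.021,-0.0226,0,0,0],[0,0,0,0,0,0]]]'; python3 - <<'E'
from h import *
o=telemetry.get_obs();k=toK(o["eef_pos"])
print(k,np.hypot(105-k[0],k[2]+18-138),np.arctan2(k[2]+18-138,105-k[0])-.4257); goto(K(0,0,0),RD)
s=cam("side");cv2.imwrite("pics/s7.png",cv2.resize(s["pixels"][140:290,200:400],(800,600),interpolation=cv2.INTER_CUBIC))
E
```

```text
time_s: 9.72
eef_pos: [0.5644, -0.0902, 0.2304]
eef_rot: [-0.002, 0.728, 0.685, -0.0]
wrist_force: [-2.1, -0.7, -5.6]
opening: 0.163
[-19.04395568  -1.8206343  230.38881942] 166.04997558712626 0.30151634701944546
pos [ 0.5644 -0.0902  0.2304] tool shift units [0.006 0.1   1.152] mm [  1.2  20.  230.3]
turn units [-0.0013 -0.001  -0.0003]
```

View pics/s7.png

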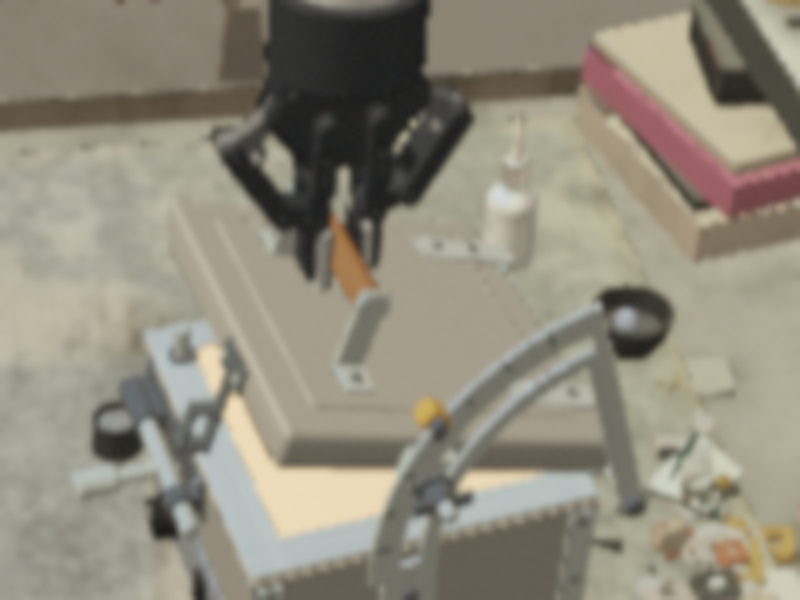

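```bash
python3 - <<'E'
from h import *
s=cam("side");cv2.imwrite("pics/q7.png",cv2.resize(s["pixels"][230:285,290:345],(800,800),interpolation=cv2.INTER_LANCZOS4)[:600])
E
```

```text
(no output)
```

View pics/q7.png

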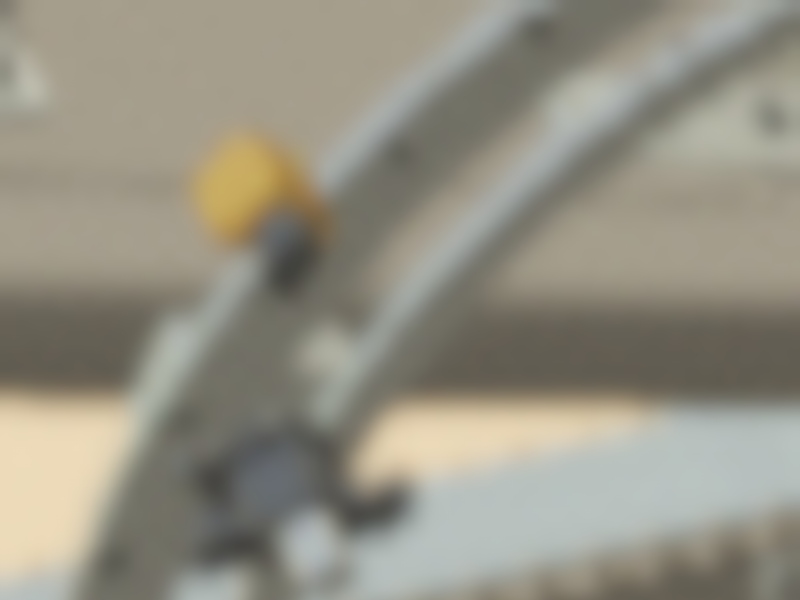

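```bash
python3 - <<'E'
from h import *
s=cam("side")
for n,(u,v) in dict(ridertip=(287,292),rmid=(285,240),rtop=(290,212),ptr=(190,465),ptr2=(205,470),tick=(185,415),tickb=(115,555),tick2=(403,150),tick3=(540,28)).items():
    p=(290+u/14.545-.47,230+v/14.545-.47);r=polar(s,p);print(n,np.round(p,1),r[0].round(1),r[1].round(3))
# draw arcs
im=cv2.resize(s["pixels"][230:285,290:345],(800,800),interpolation=cv2.INTER_LANCZOS4)
def dot(r,a,col,y=-117):
    p=proj(s,K(105-r*np.cos(a),y,138+r*np.sin(a)));cv2.circle(im,(int((p[0]-290+.47)*14.545),int((p[1]-230+.47)*14.545)),3,col,-1)
for a in np.arange(.1,.9,.1):
    for r in(137,143): dot(r,a,(0,0,255) if r==137 else (0,255,0))
cv2.imwrite("pics/q7b.png",im[:600])
E
```

```text
ridertip [309.3 249.6] 140.5 0.597
rmid [309.1 246. ] 146.6 0.646
rtop [309.5 244.1] 149.2 0.673
ptr [302.6 261.5] 138.2 0.384
ptr2 [303.6 261.8] 135.6 0.379
tick [302.2 258.1] 143.1 0.442
tickb [297.4 267.7] 143.3 0.271
tick2 [317.2 239.8] 142.0 0.774
tick3 [326.7 231.5] 142.3 0.941
```

View pics/q7b.png

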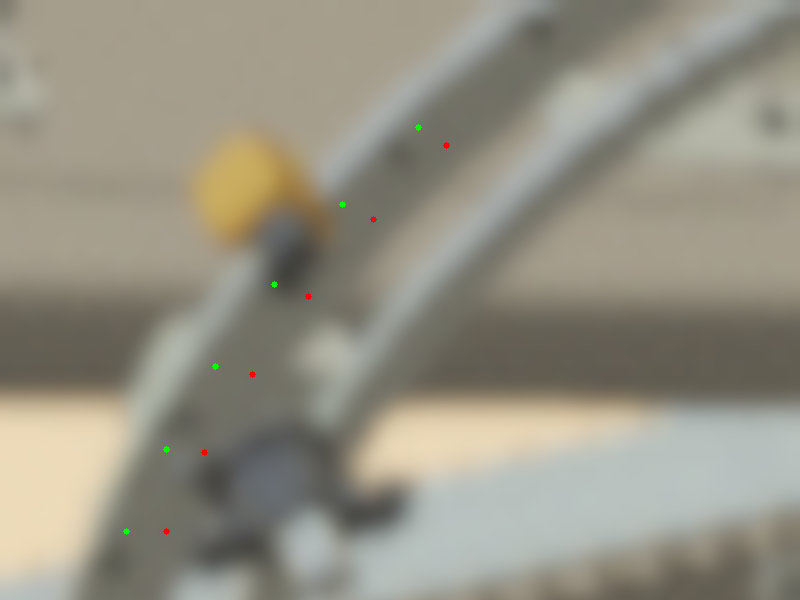

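```bash
python3 -m pendant '[[[0,0.012,-0.012,0,0,0],[0,0.02,-0.02,0,0,0],[0,0.022,-0.021,0,0,0],[0,0.022,-0.02,0,0,0],[0,0.012,-0.011,0,0,0],[0,0,0,0,0,0]]]'; cat > q.py <<'E'
from h import *
import sys
o=telemetry.get_obs();k=toK(o["eef_pos"])
print(k,np.hypot(105-k[0],k[2]+18-138),np.arctan2(k[2]+18-138,105-k[0])-.4257,o["wrist_force"]); goto(K(0,0,0),RD)
# average frames for noise
s=cam("side");im=np.mean([s["pixels"].astype(float)]+[cam("side")["pixels"] for _ in range(3)],0).astype(np.uint8)
cv2.imwrite(f"pics/{sys.argv[1]}.png",cv2.resize(im[232:272,290:343],(795,600),interpolation=cv2.INTER_CUBIC))
E
python3 q.py q8
```

```text
time_s: 10.62
eef_pos: [0.5823, -0.0914, 0.2476]
eef_rot: [-0.003, 0.728, 0.685, -0.001]
wrist_force: [-3.3, -1.8, -3.4]
opening: 0.166
[ -1.07152218  -1.9383921  247.58610937] 165.91980931230336 0.4515166607694027 [-3.26654161 -1.83648335 -3.43532633]
pos [ 0.5823 -0.0914  0.2476] tool shift units [0.006 0.013 1.238] mm [  1.2   2.5 247.6]
turn units [-0.0019 -0.001  -0.0004]
```

View pics/q8.png

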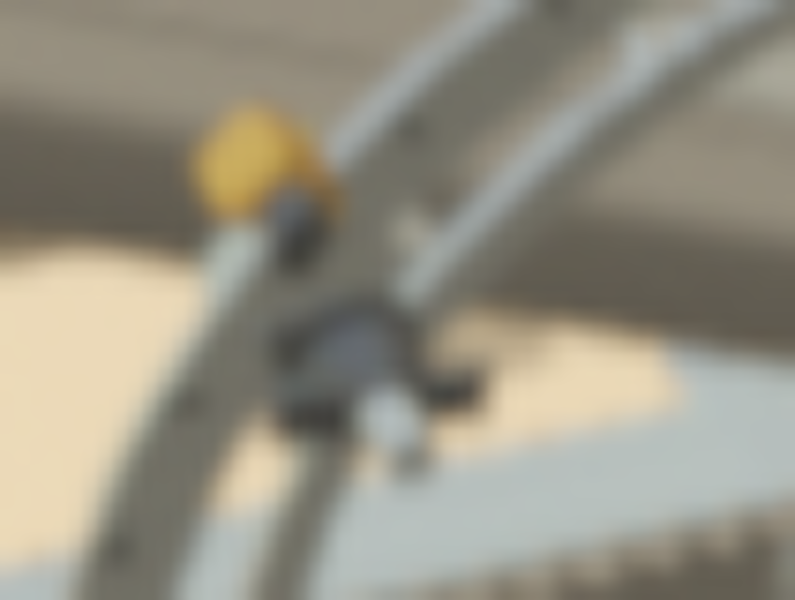

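```bash
python3 - <<'E'
from h import *
s=cam("side")
for n,(u,v) in dict(ridertip=(298,268),rtip2=(293,272),rtip3=(310,262),ptr=(275,335),ptr2=(268,328),ptr3=(285,338),tick1=(188,400),tick0=(120,545),tick3=(412,130),tick4=(552,3)).items():
    p=(290+u/15-.47,232+v/15-.47);r=polar(s,p);print(n,np.round(p,1),r[0].round(1),r[1].round(3))
E
```

```text
ridertip [309.4 249.4] 140.6 0.601
rtip2 [309.1 249.7] 140.8 0.595
rtip3 [310.2 249. ] 139.6 0.61
ptr [307.9 253.9] 136.9 0.526
ptr2 [307.4 253.4] 138.6 0.532
ptr3 [308.5 254.1] 135.2 0.525
tick1 [302.1 258.2] 143.3 0.439
tick0 [297.5 267.9] 143.0 0.268
tick3 [317.  240.2] 141.8 0.768
tick4 [326.3 231.7] 142.2 0.935
```

```bash
python3 - <<'E'
from h import *
s=cam("side");t=cam("top");t["pixels"]=cv2.imread("pics/top0.png");s["pixels"]=cv2.imread("pics/side0.png")
cs=[]
for im,r in((s,(295,232,325,260)),(t,(352,195,372,220))):
    m=hsv(im["pixels"],(12,120,70),(30,255,255),r);n,l,st,ce=cv2.connectedComponentsWithStats(m);i=1+np.argmax(st[1:,4]);print(st[1:],ce[1:]);cs.append(ce[i])
X,e=tri(s,cs[0],t,cs[1]);print(X,e,toK(X)); k=toK(X);print(np.hypot(105-k[0],k[2]-138),np.arctan2(k[2]-138,105-k[0]))
print(proj(t,K(-16,-114,236)),proj(t,K(-10,-114,228)))
cv2.imwrite("pics/tq.png",cv2.resize(t["pixels"][170:225,345:385],(436,600),interpolation=cv2.INTER_CUBIC))
# sanity side: known points in plane: case right side top corners etc.
for n,P in dict(rimtop=(105-143*np.cos(1.3),-114,138+143*np.sin(1.3)),caseFR=(-95,-100,135),caseBR=(95,-100,135),caseFR0=(-95,-100,0)).items(): print(n,proj(s,K(*P)),proj(t,K(*P)))
E
```

```text
[[304 240   7   6  24]] [[306.875 242.5  ]]
[[352 198   1   1   1]
 [352 200   1   2   2]
 [359 204  10  16  67]] [[352.         198.        ]
 [352.         200.5       ]
 [363.7761194  211.32835821]]
[ 0.55447896 -0.2082179   0.23975692] [np.float64(0.0028824047392459347), np.float64(0.0028824047392460956)] [ -21.82429802 -120.24916023  239.75691819]
162.6003473759906 0.6761695539301859
[361.21102174 207.74465887] [360.56568986 205.83333305]
rimtop [349.58936081 215.94734432] [366.60608285 168.71345827]
caseFR [263.87221825 284.05173797] [345.72372471 244.60756453]
caseBR [351.15666739 262.36116409] [349.19589237 172.72852589]
caseFR0 [263.84927256 327.72627889] [337.34350911 248.29105666]
```

View pics/tq.png

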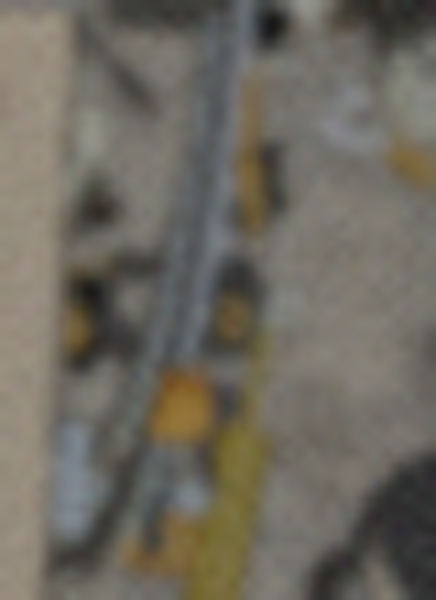

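```bash
python3 - <<'E'
from h import *
s=cam("side");t=cam("top")
T=lambda u,v:(345+u/10.9-.45,170+v/10.91-.45);S=lambda u,v:(290+u/14.545-.47,230+v/14.545-.47)
for n,a,b in [("orange",S(250,185),T(183,405)),("dark",S(285,245),T(228,400)),("darktip",S(287,285),T(228,400))]:
    X,e=tri(s,a,t,b);k=toK(X);print(n,k.round(1),np.round(e,4)[0],np.hypot(105-k[0],k[2]-138).round(1),np.arctan2(k[2]-138,105-k[0]).round(3))
# polar at different y for side dark and for top orange
for y in(-114,-117,-120,-124):
    print(y,[polar(s,S(*p),y)[:2] for p in((250,185),(285,240),(287,290))])
E
```

```text
orange [ -14.6 -114.1  234.5] 0.0015 153.7 0.678
dark [ -13.1 -123.9  232.4] 0.0022 151.2 0.675
darktip [ -12.4 -125.1  226.5] 0.0027 147.0 0.646
-114 [(np.float64(154.78817784753184), np.float64(0.6715402673086177)), (np.float64(143.6732630587295), np.float64(0.635301005948928)), (np.float64(137.81634589229827), np.float64(0.58655412577069))]
-117 [(np.float64(157.7509101537591), np.float64(0.6806395712332964)), (np.float64(146.64025952425328), np.float64(0.6460094234953024)), (np.float64(140.73485217804318), np.float64(0.5989775599161282))]
-120 [(np.float64(160.72622166707544), np.float64(0.6894026918362477)), (np.float64(149.62340327535517), np.float64(0.6562919793334654)), (np.float64(143.67419535147198), np.float64(0.6108944443280065))]
-124 [(np.float64(164.7116927116849), np.float64(0.7005931656269546)), (np.float64(153.6244197121562), np.float64(0.6693789015774756)), (np.float64(147.62358000999424), np.float64(0.6260423893921065))]
```

```bash
python3 - <<'E'
from h import *
s=cam("side")
S=lambda u,v:(290+u/14.545-.47,230+v/14.545-.47)
for p in((330,218),(320,215),(335,210)): print(polar(s,S(*p))[:2])
a0=.4257+.4515;a=.4257+.56;print(165.9*(np.cos(a0)-np.cos(a)),165.9*(np.sin(a)-np.sin(a0)))
E
```

```text
(np.float64(143.09466251692288), np.float64(0.6830276491016846))
(np.float64(144.80787732077806), np.float64(0.6817017384551888))
(np.float64(143.38590273163118), np.float64(0.6922110743396065))
14.437783286154433 10.734900207274894
```

```bash
python3 -m pendant '[[[0,0.012,-0.01,0,0,0],[0,0.018,-0.014,0,0,0],[0,0.018,-0.013,0,0,0],[0,0.014,-0.01,0,0,0],[0,0.009,-0.007,0,0,0],[0,0,0,0,0,0]]]'; python3 q.py q9
```

```text
time_s: 11.88
eef_pos: [0.5974, -0.0923, 0.2587]
eef_rot: [-0.003, 0.728, 0.685, -0.001]
wrist_force: [-2.1, -1.2, -3.6]
opening: 0.166
[ 14.07172617  -1.98368758 258.66900287] 165.8223246095408 0.5647093341581177 [-2.06384423 -1.16576987 -3.64629898]
pos [ 0.5974 -0.0923  0.2587] tool shift units [ 0.006 -0.062  1.294] mm [  1.1 -12.5 258.8]
turn units [-0.002  -0.0011 -0.0004]
```

View pics/q9.png

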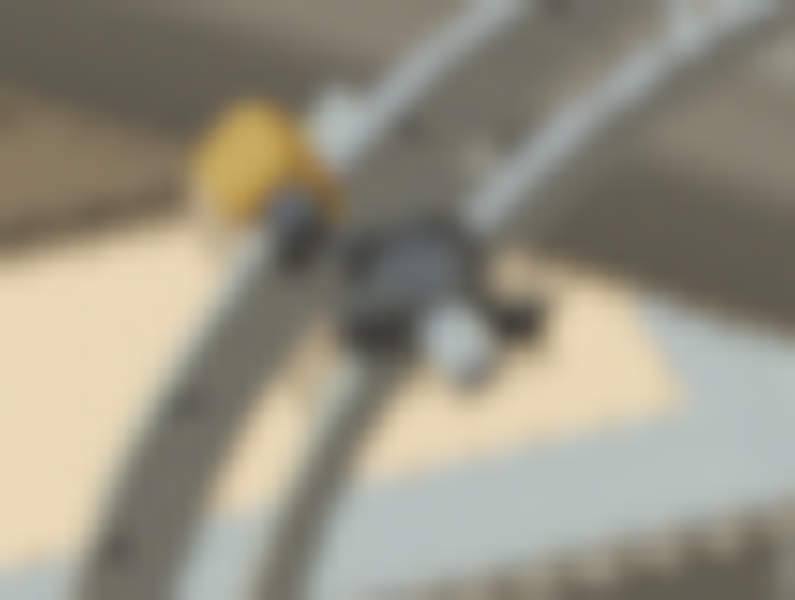

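```bash
python3 - <<'E'
from h import *
s=cam("side")
im=cv2.imread("pics/q9.png")
for a,c in((.60,(255,0,0)),(.642,(0,255,0)),(.68,(0,0,255))):
    P=[]
    for r in(122,137,143,154):
        p=proj(s,K(105-r*np.cos(a),-117 if r<150 else -114,138+r*np.sin(a)));P.append(((p[0]-290+.47)*15,(p[1]-232+.47)*15));cv2.circle(im,tuple(int(v) for v in P[-1]),2,c,-1)
    print(a,np.round(P))
cv2.imwrite("pics/q9b.png",im)
for u,v in((345,245),(355,240),(340,238)): print(polar(s,(290+u/15-.47,232+v/15-.47))[:2])
E
```

```text
0.6 [[405. 303.]
 [318. 275.]
 [283. 264.]
 [209. 227.]]
0.642 [[429. 274.]
 [345. 242.]
 [312. 229.]
 [240. 189.]]
0.68 [[452. 248.]
 [371. 212.]
 [339. 198.]
 [269. 155.]]
(np.float64(136.71746390247307), np.float64(0.6388791566885382))
(np.float64(135.93537949705959), np.float64(0.6473951597325028))
(np.float64(138.179953279836), np.float64(0.6437152004409125))
```

View pics/q9b.png

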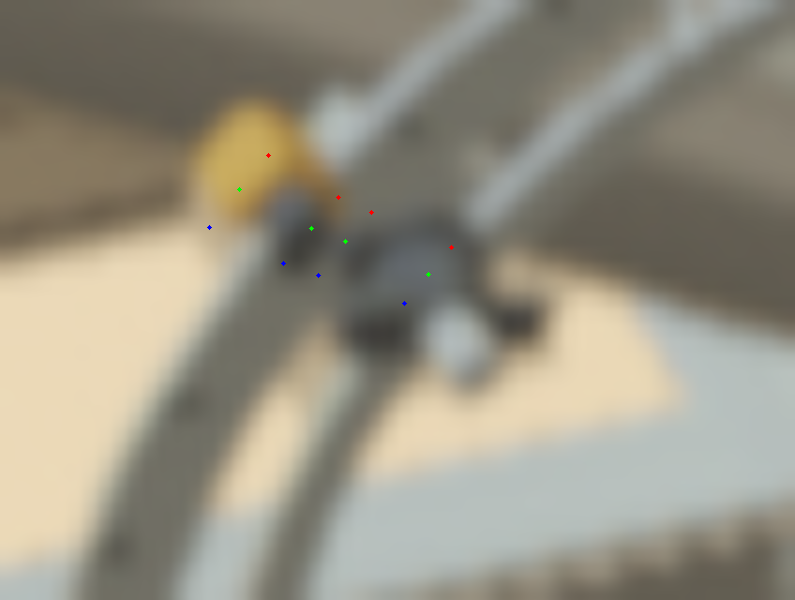

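```bash
python3 - <<'E'
from h import *
s=np.mean([cam("side")["pixels"].astype(float) for _ in range(10)],0)
np.save("side_avg.npy",s)
c=s[236:254,300:318]
sat=(c[:,:,2]-c[:,:,0])
print(sat[:16].astype(int))
print(c.mean(2)[:].astype(int))
t=np.mean([cam("top")["pixels"].astype(float) for _ in range(4)],0)
cv2.imwrite("pics/t9.png",cv2.resize(t[150:290,220:400].astype(np.uint8),(770,600),interpolation=cv2.INTER_CUBIC))
E
```

```text
[[ 16  16  16  17  16  16  17  17  17  17  17  17  17  18  18  14   5  -1]
 [ 16  16  16  16  16  16  18  18  17  16  16  12  10  14  11   2  -2  -3]
 [ 16  16  16  16  20  29  37  38  29  20  13   5   2   6   2  -4  -4   0]
 [ 16  16  16  20  36  63  77  78  62  40  18   1  -3  -2  -4  -4  -1   6]
 [ 22  18  20  33  63  88  97  98  91  69  33   4  -5  -7  -5   0   5   9]
 [ 30  27  34  59  87 100 103 104 102  88  52  14  -3  -5   0   7  10  11]
 [ 36  36  49  78  99 103 104 105 103  94  72  34   4   1   7  11  12  11]
 [ 37  38  53  80 100 105 106 103  91  78  76  55  22  11  12  12  12  12]
 [ 34  36  49  70  94 106 104  88  55  37  47  57  40  18  12  12  11  11]
 [ 34  37  45  58  80  98  93  58  17   4  15  38  42  20  11  10   9   8]
 [ 40  43  47  52  62  73  64  31   2  -4   3  21  29  15   8   6   3   3]
 [ 48  49  50  50  50  48  34  16   3   0   4   8  10   5   4   2   0  -1]
 [ 50  51  51  50  45  33  17   8   4   4   5   5   1   0   2   0  -4  -6]
 [ 51  51  51  49  41  22   8   5   7   7   8   8   5   3   1  -3  -7  -9]
 [ 51  51  50  46  32  14   6   9  10  10  10  11 
[... 751 characters left out ...]
105 108 108 108 108 108]
 [101 108 131 156 154 143 128 113 107 101  94  89  98 106 107 108 107 106]
 [123 134 149 162 158 142 126 111 102  92  81  80  96 103 103 103 102  97]
 [164 173 180 174 166 157 148 130 101  78  67  74  91  94  89  90  90  88]
 [195 200 200 187 175 171 163 137  95  66  66  78  87  80  74  81  89  94]
 [209 209 208 199 186 174 157 126  90  70  75  89  88  75  76  90  99 103]
 [211 211 210 205 191 169 140 114  98  90  92 100  94  82  87 100 104 105]
 [211 211 209 203 184 154 123 109 106 104 104 105 100  94  95 101 101 100]
 [211 211 206 192 164 132 113 109 108 108 110 111 103  94  90  88  87  89]
 [211 208 199 175 138 115 108 108 108 111 119 124 105  82  72  68  70  88]]
```

View pics/t9.png

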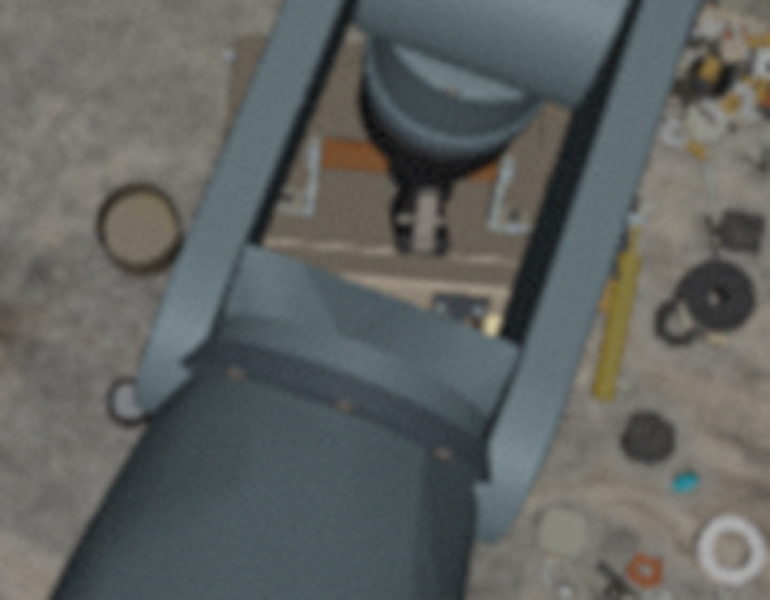

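```bash
python3 -m pendant '[[[0,0.012,-0.008,0,0,0],[0,0.01,-0.006,0,0,0],[0,0,0,0,0,0],[0,0,0,0,0,0]]]'; python3 q.py q10; python3 - <<'E'
from h import *
s=cam("side")
for n,p,y in(("right corner",(312.7,246),-120),("left",(302.5,243.3),-120),("left",(302.5,243.3),-114),("orange centroid",(306.3,242.3),-114),("orange all",(307,243),-114)): print(n,polar(s,p,y)[:2])
E
```

```text
time_s: 13.32
eef_pos: [0.602, -0.0927, 0.2616]
eef_rot: [-0.003, 0.729, 0.685, -0.001]
wrist_force: [-1.6, -1.4, -5.4]
opening: 0.164
[ 18.66771563  -2.06222674 261.5639046 ] 165.81194893405674 0.5974680250226754 [-1.633944   -1.38574905 -5.44015534]
pos [ 0.602  -0.0927  0.2616] tool shift units [ 0.006 -0.085  1.308] mm [  1.2 -17.  261.7]
turn units [-0.002  -0.0011 -0.0004]
right corner (np.float64(142.61028585164559), np.float64(0.6762762250006928))
left (np.float64(167.10053858938394), np.float64(0.6567560165504752))
left (np.float64(161.3261154050108), np.float64(0.6380838910875881))
orange centroid (np.float64(155.51933943383204), np.float64(0.6687385442293365))
orange all (np.float64(152.96772309064994), np.float64(0.6637920673595392))
```

View pics/q10.png

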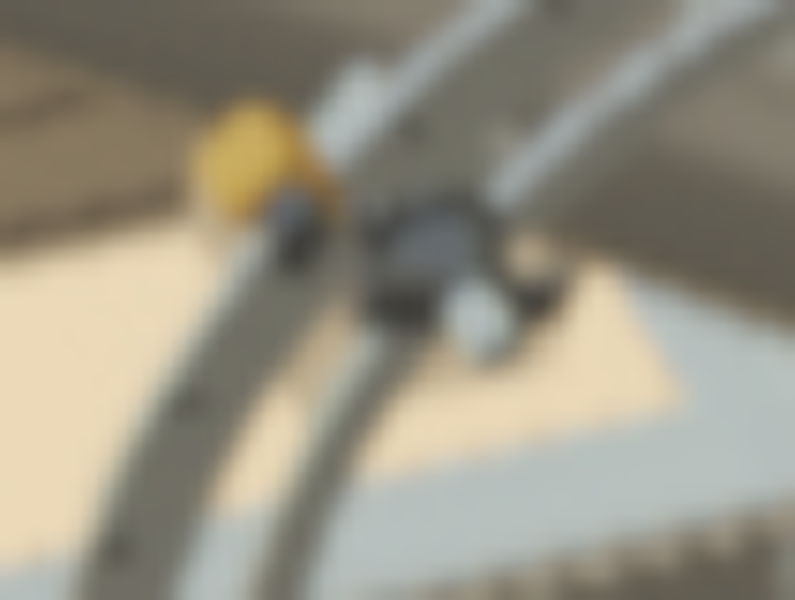

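```bash
python3 - <<'E'
from h import *
s=cam("side")
a=np.mean([cam("side")["pixels"].astype(float) for _ in range(8)],0)
print(a.mean(2)[242:254,308:324].astype(int))
print((a[:,:,2]-a[:,:,0])[242:250,308:318].astype(int))
for ph in(.66,.667,.675):print(ph,[proj(s,K(105-r*np.cos(ph),-117,138+r*np.sin(ph))).round(2) for r in(131,137,143)])
E
```

```text
[[140 123 127 147 157 139 118 109 106 105 107 108 109 110 119 135]
 [128 113 112 121 128 118 109 107 107 107 107 106 106 109 122 146]
 [115 107 102 100 105 108 108 107 103 103 102  97  95 100 125 152]
 [106 102  94  89  98 104 103 103  92  92  90  85  83  86 109 134]
 [102  92  81  80  94  97  90  88  79  84  89  90  89  84  85 101]
 [101  77  67  75  91  91  79  74  81  92 100 102 100  93  83  93]
 [ 95  66  66  82  97  97  84  78  92 102 105 106 105  98  87 102]
 [ 90  69  75  94 104 104  94  89  98 102 103 104 104  99  89 102]
 [ 97  90  93 104 109 108  97  88  90  91  91  97 108 113 103  94]
 [106 104 105 111 118 111  93  77  73  73  77 101 137 153 144 110]
 [108 109 112 123 133 119  91  69  63  63  73 116 163 177 172 143]
 [108 111 122 142 150 134 109  88  74  71  81 124 170 182 178 158]]
[[103  95  72  32   4   1   7  11  12  11]
 [ 91  78  76  55  22  11  11  12  11  11]
 [ 55  37  47  57  39  17  11  10   9   6]
 [ 16   3  15  38  40  16   7   5   5   1]
 [  2  -4   4  21  31  14   5   2   1  -2]
 [  3   0   4  12  18  13   7   2  -1  -6]
 [  4   3   6   9  12  11   6   2  -2  -6]
 [  7   7   8  11  12  11   5   2   0  -2]]
0.66 [array([315.56, 247.62]), array([313.37, 246.71]), array([311.15, 245.8 ])]
0.667 [array([315.87, 247.27]), array([313.68, 246.34]), array([311.48, 245.41])]
0.675 [array([316.22, 246.87]), array([314.05, 245.93]), array([311.86, 244.97])]
```

```bash
python3 -m pendant '[[[0,0,0,0,0,0],[0,0,0,0,0,0],[0,0,0,0,0,0],[0,0,0,0,0,0]]]'; python3 - <<'E'
from h import *
o=telemetry.get_obs();k=toK(o["eef_pos"]);print(k,np.arctan2(k[2]-120,105-k[0])-.4257,abs(o["dq"]).max())
s=cam("side");cv2.imwrite("pics/s11.png",cv2.resize(s["pixels"][140:330,190:440],(790,600),interpolation=cv2.INTER_CUBIC))
E
```

```text
time_s: 14.52
eef_pos: [0.602, -0.0927, 0.2615]
eef_rot: [-0.003, 0.729, 0.685, -0.001]
wrist_force: [-1.7, -1.6, -4.1]
opening: 0.163
[ 18.62472963  -2.05106545 261.52758143] 0.5971326158189629 0.0015920457717032083
```

View pics/s11.png

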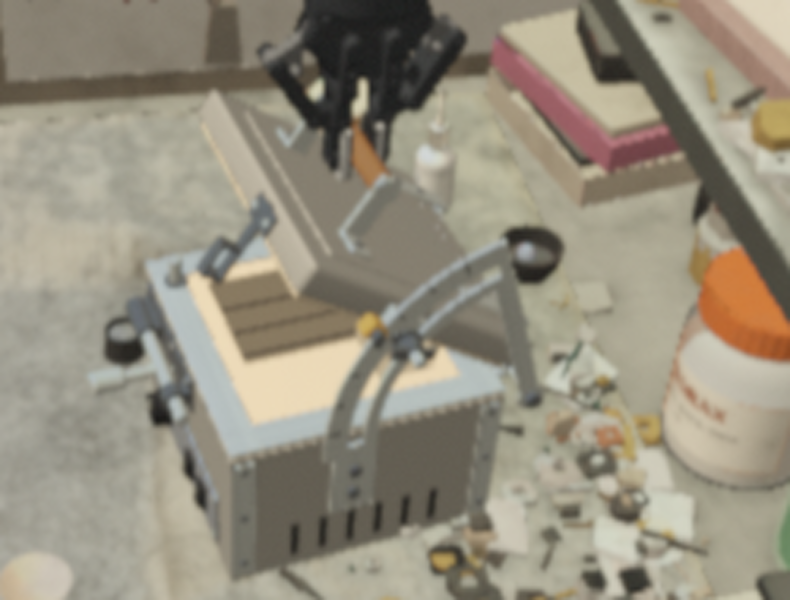

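```bash
python3 -c "
from bench import ctrl
print(ctrl.hand_in())"
```

```text
the job is handed in; nothing more can be done
None
```

The lid is unlatched and raised to the rider. The arm is still gripping the handle and holding the lid steady, so you can tighten the nut. I handed the job in at about 14.6 s.

- **Bolt:** I pushed the knob to its end stop with the closed fingers. The lid popped off its seat, and I let the bolt return; in the pictures its knob is back in its starting place.
- **Lid:** I gripped the wooden handle and lifted the lid in steps along its arc to about 0.597 rad, worked out from the arm's position. In the last check the joint speed was about 0.002 rad/s and the wrist force about 5 N. The fingers are closed to about 14 mm on the 16 mm grip.
- **Pointer at the rider:** my readings did not fully agree.
  - The rider's tip was hard to see; one camera pixel is about 0.015 rad. At first I took a dark piece for the tip, which gave about 0.52 rad.
  - The two views then showed that piece stands out in front of the orange rider, so I used the orange body instead.
  - The better estimates put the rider at 0.59 to 0.61 rad. I left the lid at 0.597, so it could be off by about 0.015 rad, or 2 mm at the pointer.
- **Rider and loose items:** the arm was never near the rider, and the pictures show it unmoved. I saw nothing disturbed in the pictures. In the last ones the arm hid part of the view from above, and I made no separate measured check of each item.

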